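Square a mortar prism up in the corner of a gauging plate

TASK

Get the mortar prism on the blue gauging plate ready for measuring: with closed fingertips, push it along the plate until its long side lies flush against the aluminium fence and its end sits against the red end stop. Only push it: do not lift it or tip it over, and leave everything else on the bench where it is. Finish with the robot clear of everything.

Things in the scene. Friction and masses are not known exactly. Their poses are not given: they have to be found in the camera images.
- plate: blue steel gauging plate bolted to the bench, 250 (x) x 320 (y) x 12 mm thick; origin at the centre of its underside on the bench, z up; its top is at 12 mm. A bare aluminium fence 14 mm thick and rising 25 mm above the top runs the full 320 mm along y near the +x (far) edge; its working face looks to the plate's -x and lies at plate x = +85 mm.
- stop: red steel end stop fixed on the plate near its +y or its -y end (varies; the other seat is empty, a flat dark patch, no obstacle): 50 (x) x 14 (y) x 25 mm high, touching the fence; origin at the centre of its underside, on the plate's top, at plate x = 60, y = +137 or -137 mm; axes parallel to the plate's. Its stop face, 7 mm from the origin, looks to the plate's middle.
- prism: the work: grey mortar prism 40 (x) x 160 (y, long axis) x 40 mm high, about 0.4 to 0.75 kg, loose on the plate's top, between the seats and short of the fence, turned up to 0.3 rad from the fence's direction; origin at the centre of its underside, z up. Slides with dry friction (2 to 8 N to push). Seated, its centre is 20 mm from the fence face and 80 mm from the stop face.
- gauge: brass cylinder, diameter 30, 50 mm tall, standing loose on the plate near one of its two near (-x) corners; origin at the centre of its underside; leave it
- cube: loose grey concrete cube, 70 mm, on the bench; origin at the centre of its underside; leave it
- spare: another loose prism, off-white, 40 (x) x 160 (y) x 40 mm, on the bench beside the plate, not the work; origin at the centre of its underside; leave it
- tray: loose shallow aluminium sample tray 280 (x) x 180 (y) x 35 mm on the bench; origin at the centre of its underside; leave it
- brush: brush about 200 mm long lying loose in the tray along x; origin under its middle; leave it
- spatula: spatula about 260 mm long lying loose on the bench beside the plate; origin under its middle; leave it
- weight: knobbed steel weight, diameter 44, 60 mm tall, standing loose on the plate near the other near corner; origin at the centre of its underside; leave it
There are look-alikes about, which are no part of the job. Leave any green or turquoise look-alike of the prism alone.

How it is judged (in metres and radians):
At the end, for the whole second after the job is handed in: The prism lies flat and still on the plate, its middle within 3 mm of flush with the fence, its long axis within 0.025 rad of parallel to it, and its end within 3 mm of the red stop (x of prism in the frame of plate between 0.062 and 0.07 m and angle between the y axis of prism and the y axis of plate, either way round below 0.025 rad and y of prism in the frame of stop between -0.09 and 0.09 m and z of prism in the frame of plate below 0.015 m and angle between prism's own z axis and vertical below 0.05 rad and linear speed of prism below 0.01 m/s); the robot touches nothing.
It fails at once if the prism is lifted off the plate or tipped (z of prism in the frame of plate above 0.02 m or angle between prism's own z axis and vertical above 0.25 rad).
It fails at once if something else on the bench is moved by more than 15 mm (distance of any of gauge, cube, spare, tray, brush, spatula, weight from where it was at the start of the episode above 0.015 m).
It also fails if it takes over 51 s, if anything falls off the work surface, if the arm or the gripper's body presses on something with over 40 N, if the wrist force passes 120 N, or if a joint passes its speed limit or range.

ROBOT

A 6-joint arm with a two-finger parallel gripper is mounted at the origin on the work surface. World frame = base frame: x ahead of the robot, y to its left, z up, the work surface at z = 0. Lengths are in mm, angles in degrees, forces in N, time in s.
With the tool pointing down it reaches from about 275 to 1000 mm from the base axis. Payload 8.4 kg.
Tool frame: the origin (TCP) lies at the very end of the fingers, on their centre line; the grasp point (between the pads) lies ctrl.grip_depth behind it (ctrl.grip_depth is the distance from the TCP to the grasp point, in mm); z points along the fingers, y is the line along which they close (so a half turn about z gives the same grasp; the last joint's range is limited). The gripper opens to 85 mm and grips with 20 to 120 N. Pads are 22 mm wide; open, the fingers measure 114 mm over their backs; the gripper's body (76 mm by 85 mm) begins 54 mm behind the grasp point. The pads swing forward as they close: fully open they stand 13 mm farther back than shut.
Start: joints at [73.373, 20.225, 93.587, -0, 66.188, -0.138], TCP at [177.401, 599.297, 231.281] pointing down, gripper open.
Joint ranges: [-150.9, 150.9], [-52.94, 120.26], [3.33, 152.33], [-74.26, 254.26], [0, 154.13], [-172.89, 172.89]. Speed limits (degrees/s): [127.2, 127.2, 159.86, 180, 180, 180].

INTERFACE

Orientations are given as a 3x3 rotation matrix whose columns are the frame's x, y, z axes.
In Python, from rig import ctrl gives the robot as it stands.
- The arm moves only by the tool step_arm, never from a script. Its argument "increments" is a list of rows, each a list of 7 numbers: the shift along the tool's x, y, z in units of 25 mm (1.0 is 25 mm), then the turn, a rotation vector about the tool's x, y, z in rad, then the closure, from -1 (fully open) to 1 (shut). In form: [[x, y, z, wx, wy, wz, fingers], ...]. A call has 1 to 10 rows; each row shifts and turns the commanded pose from where the row before left it, along the tool's axes as they then stand; what a row does not reach is not made up. A row lasts 1/10 s, in which the tool goes at most 50 mm and 8.59 degrees, less where a joint would pass 70% of its speed; a pose out of reach is approached as far as the arm can. A call is refused whole if a number of a shift passes 1 or a number of a turn 0.15, either way. A call with a gripper value outside its range is refused whole. The fingers move at their own pace and stop on an object; "grip_force" is the grip in N (left out, the last holds). Time passes only in rows, so rows that do not move let the fingers close. It gives the time, the measured TCP pose, the force, the opening and the grip force at its end, in the units of the state.
- ctrl.state(): the state, without advancing time (a new reading comes with each control period).
- ctrl.capture(name): name is "side" or "top" or "wrist"; returns a dict with "frame" (420x560x3 uint8, red, green, blue), "fx", "fy", "cx", "cy" (pixels), "rvec" (rotation vector, rad) and "tvec" (3), from world to camera coordinates, as OpenCV has them. Camera axes: x right, y down, z forward; pixel columns grow to the right and rows downward; lengths in mm; the calibration is good to about 2 mm. A picture is of the moment at which its call begins. There is no depth.
- ctrl.close_job(): hands the job in; it is judged then, once.
Trained networks look in a picture, given as the dict that the camera call returned (one of the last four; its "shot" number tells which), for a name from the list of things; names that differ only in an ending like _2 or _b are one class to them, and where a whole thing is asked for, a point or a joint stands for the part that bears it (a point fixed in the world has none). Each returns a list of dicts, best first, with "conf" (0 to 1); they miss things now and then, are a little off and sometimes report something else, mostly with a low value. They report only what shows in the picture. A call takes as long as a camera call. They do not tell look-alikes from the thing itself.
- ctrl.recognise(picture, name): "position" ([x, y, z] in mm, in world coordinates, good to about 4 mm: the middle of the surface that is visible of it).
- ctrl.outline_of(picture, name): "mask" (420x560 bool, what is visible of it).
- ctrl.place_of(picture, name): "position" ([x, y, z] in mm, in world coordinates, good to about 4 mm: a listed point, or the origin of a listed thing).
The state is a dict: "clock": time; "q": joint angles; "dq": joint speeds; "effort": joint torques, N m; "tcp_pos": TCP position; "tcp_rot": TCP orientation; "wrist_force": force on the tool from outside, world axes, zero at the start; "moment": the same for the moment, N m; "gripper_width": opening from 0.0 (shut) to 1.0 (fully open); "grasp_force": force on a finger pad.
Only numpy, scipy, OpenCV 4.12 (cv2) and the standard library are available. Lean on these libraries where they do the work, as an engineer would, in place of code of your own. Each camera call takes 0.05 s, during which the arm holds its last target. There are 200 camera calls.

## Working session

There is one attempt and no reset: what is moved stays moved. The work goes in short steps, Python scripts to look and compute and a tool call to move; the robot and the scene stay as the last step left them, time stands still between calls to the robot, and variables do not carry over. Pictures are saved under pics/ and viewed, at most 10 in all, crops included, and the job is handed in when it is done.

Besides the shell and the picture viewer there is one more tool, called after "Request:" in YAML: its name, and indented under it one key for each argument. step_arm: Moves the arm, as the interface text tells. Its arguments: {"type":"object","properties":{"increments":{"type":"array","items":{"type":"array","items":{"type":"number"}}},"grip_force":{"type":"number"}},"required":["increments"]}

```bash
mkdir -p pics; ls; python3 - <<'E'
from rig import ctrl
import cv2
s=ctrl.state(); print(s, ctrl.grip_depth)
for n in("top","side"):
    p=ctrl.capture(n); cv2.imwrite(f"pics/{n}0.png",p["frame"][:,:,::-1])
    print(n,p["fx"],p["fy"],p["cx"],p["cy"],p["rvec"],p["tvec"])
    for t in("plate","stop","prism","gauge","weight","spare"):
        print(t,[(d["conf"],d["position"]) for d in ctrl.place_of(p,t)][:3])
E
```

```text
pics
{'clock': 0.0, 'q': array([ 7.33698572e+01,  2.02621804e+01,  9.36281559e+01,  8.52048754e-04,
        6.61874511e+01, -1.36038074e-01]), 'dq': array([ 0.00473591,  0.00674295, -0.06593261,  0.06795325, -0.10798319,
       -0.14089699]), 'effort': array([-3.33296164e-03, -6.05252624e+01, -3.42075992e+01, -2.09938039e-04,
        9.33197007e-03,  4.24349673e-05]), 'tcp_pos': array([177.29546762, 598.84254323, 230.57188555]), 'tcp_rot': array([[-9.58847242e-01,  2.83922182e-01, -4.01584357e-04],
       [ 2.83922466e-01,  9.58846365e-01, -1.29696568e-03],
       [ 1.68203742e-05, -1.35761079e-03, -9.99999078e-01]]), 'wrist_force': array([0.44957806, 0.15071312, 0.68574409]), 'moment': array([0.01120318, 0.038255  , 0.02488603]), 'grasp_force': 0.0, 'gripper_width': 1.0062141682934296} 18.700000000000003
top 540.5509557730368 540.5509557730368 275.8342523636314 211.31831994425002 [ 2.11696755 -2.09701263  0.22837007] [ -19.74559815  547.81834461 1601.56573932]
plate [(0.58, [549.8, 67.3, -4.4])]
stop [(0.4, [614.2, -71.9, 12.4])]
prism [(0.93, [809.2, 114.2, -4.0]), (0.92, [289.5, 189.0, -0.6]), (0.59, [551.5, 71.5, 8.4])]
gauge [(0.52, [456.4, -67.1, 10.4]), (0.24, [552.0, 72.0, 8.5])]
weight [(0.76, [442.8, 188.3, 5.9])]
spare []
side 435.1621485113908 435.1621485113908 281.08232827756626 209.5837123447665 [ 2.0575576  -0.86867352  0.44954226] [-412.07136423  264.3456999   931.21286248]
plate [(0.66, [548.2, 63.2, -2.1]), (0.66, [614.6, -71.6, 8.3]), (0.52, [442.5, 194.1, 16.8])]
stop [(0.65, [615.4, -67.5, 9.3])]
prism [(0.97, [549.0, 74.7, 14.3]), (0.95, [288.9, 192.8, -2.0]), (0.58, [811.1, 111.3, 0.8])]
gauge [(0.61, [460.2, -62.7, 9.8])]
weight [(0.87, [443.7, 190.8, 17.4]), (0.62, [548.1, 71.4, 12.1])]
spare [(0.91, [408.7, 408.7, -1.6])]
```

View pics/top0.png

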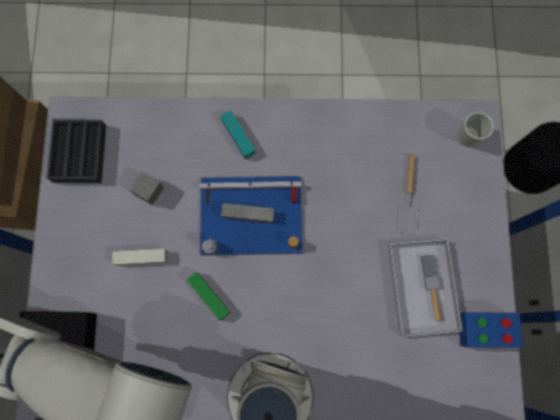

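View pics/side0.png

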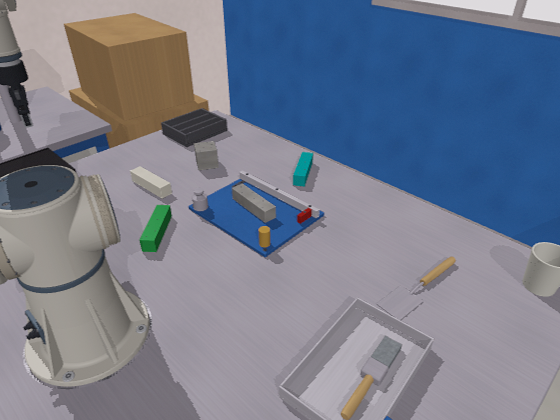

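Top view: the plate spans about (200..302, 177..255), the fence is along row 184 and the red stop at (295,194), which is world −y. The work prism is at (248,213), the weight at (209,246) and the gauge at (293,242). The side view agrees. Next I'll measure the poses from the pixels.

```bash
cat > h.py <<'E'
import numpy as np, cv2
from rig import ctrl
def toworld(p,uv,z):
    R=cv2.Rodrigues(np.array(p["rvec"],float))[0]; t=np.array(p["tvec"],float).ravel()
    uv=np.asarray(uv,float).reshape(-1,2)
    d=np.c_[(uv[:,0]-p["cx"])/p["fx"],(uv[:,1]-p["cy"])/p["fy"],np.ones(len(uv))]@R
    C=-R.T@t; return C+d*((z-C[2])/d[:,2])[:,None]
def rect(pts):
    c,wh,a=cv2.minAreaRect(pts[:,:2].astype(np.float32))
    b=cv2.boxPoints((c,wh,a)); e=[b[1]-b[0],b[2]-b[1]]
    l=max(e,key=np.linalg.norm); l=l*np.sign(l[1])
    return np.round(c,1),np.round(wh,1),round(np.degrees(np.arctan2(-l[0],l[1])),2)  # yaw of long (y) axis
def masks(p):
    hsv=cv2.cvtColor(p["frame"],cv2.COLOR_RGB2HSV); return hsv
def biggest(m,near=None):
    n,l,st,c=cv2.connectedComponentsWithStats(m.astype(np.uint8))
    if near is None: i=1+np.argmax(st[1:,4])
    else: i=1+np.argmin(np.linalg.norm(c[1:]-near,axis=1)+1e3*(st[1:,4]<30))
    v,u=np.nonzero(l==i); return np.c_[u,v].astype(float)
E
python3 - <<'E'
from h import *
p=ctrl.capture("top"); hsv=masks(p); H,S,V=[hsv[...,i].astype(int) for i in range(3)]
win=np.zeros(H.shape,bool); win[165:265,190:312]=1
b=biggest(win&(H>100)&(H<125)&(S>150)); print("plate z12",rect(toworld(p,b,12)))
for d in ctrl.outline_of(p,"prism")[:4]:
    v,u=np.nonzero(d["mask"]); q=np.c_[u,v]; print("prism",d["conf"],q.mean(0),rect(toworld(p,q,52)))
g=biggest(win&(S<90)&(V>40),(248,213)); print("grey",len(g),g.mean(0),rect(toworld(p,g,52)))
r=biggest(win&((H<8)|(H>172))&(S>150),(295,194)); print("stop",rect(toworld(p,r,37)))
p2=ctrl.capture("wrist"); R=cv2.Rodrigues(np.array(p2["rvec"]))[0]; s=ctrl.state()
C=-R.T@np.ravel(p2["tvec"]); print("wristcam in tool",s["tcp_rot"].T@(C-s["tcp_pos"]),"axis",s["tcp_rot"].T@R[2],p2["fx"])
E
```

```text
plate z12 (array([528. ,  64.7]), array([205.2, 312.7]), np.float32(1.56))
prism 0.94 [236.89248895 133.99410898] (array([801.2, 111.8]), array([169.5,  44.9]), np.float32(-58.32))
prism 0.91 [207.62137203 296.09894459] (array([289.4, 187.9]), array([162.4,  42.7]), np.float32(-49.29))
prism 0.81 [246.65466667 212.896     ] (array([543.6,  74.7]), array([160.3,  47. ]), np.float32(-5.61))
grey 780 [247.36025641 212.47179487] (array([545. ,  73.4]), array([162. ,  47.7]), np.float32(-5.31))
stop (array([597.8, -71. ]), array([22.6,  6.3]), np.float32(-89.85))
wristcam in tool [  65.17964822    0.38702154 -143.72683012] axis [-2.61661520e-01 -1.53327474e-04  9.65159689e-01] 372.2416927465614
```

Request:
step_arm:
  increments:
    - [0,0,0,0,0,-0.105,1]
    - [-0.4,-0.8,0,0,0,-0.105,1]
    - [-0.5,-1,0,0,0,-0.105,1]
    - [-0.56,-1,0,0,0,0,1]
    - [-0.56,-1,0,0,0,0,1]
    - [-0.56,-1,0,0,0,0,1]
    - [-0.56,-1,0,0,0,0,1]
    - [-0.56,-1,0,0,0,0,1]
    - [-0.56,-1,0,0,0,0,1]
    - [-0.56,-1,0,0,0,0,1]

```text
clock: 1.85
tcp_pos: [297.4, 378.7, 231.5]
tcp_rot: [[-1.0, -0.027, 0.0], [-0.027, 1.0, 0.0], [-0.0, 0.0, -1.0]]
wrist_force: [0.5, -0.2, -0.3]
gripper_width: 0.003
grasp_force: 0.0
```

Request:
step_arm:
  increments:
    - [-0.56,-1,0,0,0,0,1]
    - [-0.56,-1,0,0,0,0,1]
    - [-0.56,-1,0,0,0,0,1]
    - [-0.56,-1,0,0,0,0,1]
    - [-0.56,-1,0,0,0,0,1]
    - [-0.56,-1,0,0,0,0,1]
    - [-0.56,-1,0,0,0,0,1]
    - [-0.56,-1,0,0,0,0,1]
    - [-0.56,-1,0,0,0,0,1]
    - [-0.4,-0.8,0,0,0,0,1]

```text
clock: 2.85
tcp_pos: [440.3, 137.1, 231.5]
tcp_rot: [[-1.0, -0.027, 0.001], [-0.027, 1.0, 0.0], [-0.001, 0.0, -1.0]]
wrist_force: [-0.2, 0.3, 0.5]
gripper_width: -0.001
grasp_force: 0.0
```

Request:
step_arm:
  increments:
    - [-0.2,-0.9,0,0,0,0,1]
    - [-0.2,-0.9,0,0,0,0,1]
    - [0,-0.5,0,0,0,0,1]
    - [0,0,0,0,0,0,1]
    - [0,0,0,0,0,0,1]

```text
clock: 3.35
tcp_pos: [450.8, 81.6, 231.3]
tcp_rot: [[-1.0, -0.026, -0.0], [-0.026, 1.0, 0.0], [0.0, 0.0, -1.0]]
wrist_force: [0.3, -0.0, 0.2]
gripper_width: 0.003
grasp_force: 0.0
```

```bash
cat > m.py <<'E'
import sys
from h import *
p=ctrl.capture("wrist"); cv2.imwrite(f"pics/{sys.argv[1]}.png",p["frame"][:,:,::-1])
np.savez(f"{sys.argv[1]}.npz",**{k:p[k] for k in("frame","fx","fy","cx","cy","rvec","tvec")})
for t in("plate","stop","prism","gauge","weight"): print(t,[(d["conf"],d["position"]) for d in ctrl.place_of(p,t)][:3])
s=ctrl.state(); print(s["clock"],s["tcp_pos"],np.degrees(np.arctan2(-s["tcp_rot"][0,1],s["tcp_rot"][1,1])))
E
python3 m.py w1
```

```text
plate [(0.86, [548.3, 69.1, -0.6])]
stop [(0.91, [607.7, -70.3, 14.0])]
prism [(0.94, [548.0, 71.8, 12.6]), (0.78, [293.4, 193.8, -0.9])]
gauge [(0.95, [457.0, -68.1, 13.1])]
weight [(0.94, [441.6, 189.1, 13.6])]
3.65 [450.90224001  81.82859217 231.2936451 ] 1.6119227782246013
```

View pics/w1.png

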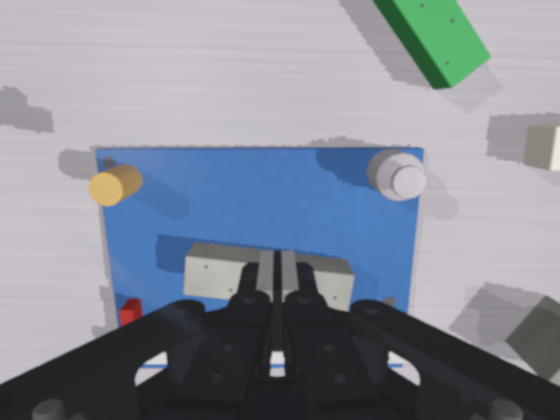

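The wrist view is upside down, with far at the bottom. The plate's near corners are at (97,148) and (424,148), the red stop at (130,313), and the prism's top near edge runs from (195,244) to (353,262). Fitting the edges now.

```bash
python3 - <<'E'
from h import *
p=dict(np.load("w1.npz")); hsv=masks(p); H,S,V=[hsv[...,i].astype(int) for i in range(3)]
blue=(H>100)&(H<128)&(S>120)
pts=[]
for u in range(150,310,4):
    v=np.nonzero(blue[135:160,u])[0]; pts.append((u,135+v[0]-.5))
w=toworld(p,pts,12); k=np.polyfit(w[:,1],w[:,0],1); print("near edge x=a*y+b",k,"yaw",-np.degrees(np.arctan(k[0])),"resid",np.std(w[:,0]-np.polyval(k,w[:,1])))
# side edges
for rng,side in((range(210,300,4),0),(range(215,290,4),1)):
    q=[]
    for v in rng:
        u=np.nonzero(blue[v,80:440])[0]; q.append((80+(u[0]-.5 if side==0 else u[-1]+.5),v))
    w=toworld(p,q,12); m=np.polyfit(w[:,0],w[:,1],1); print("side y=m*x+c",m,"at x=550:",np.polyval(m,550), "yaw",np.degrees(np.arctan(m[0])))
print("corners",toworld(p,[(97,148),(424,148)],12)[:,:2])
fr=cv2.resize(p["frame"][220:400,90:430],None,fx=2.3,fy=2.3,interpolation=cv2.INTER_CUBIC); cv2.imwrite("pics/w1c.png",fr[:,:,::-1])
E
```

```text
near edge x=a*y+b [-3.04412974e-02  4.27474759e+02] yaw 1.7436194112052317 resid 0.33404249283148113
side y=m*x+c [ 3.35099764e-02 -1.09172204e+02] at x=550: -90.7417170977318 yaw 1.9192620427115168
side y=m*x+c [2.86035102e-02 2.09844230e+02] at x=550: 225.57616106415196 yaw 1.6384136800448021
corners [[429.17148906 -93.31113875]
 [420.88542739 223.33374296]]
```

View pics/w1c.png

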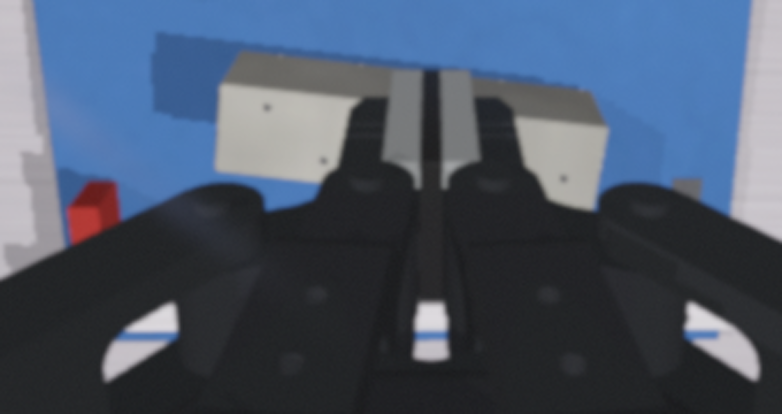

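```bash
cat >> h.py <<'E'
P0=np.array([550.3,67.4]); YA=np.radians(1.75); RP=np.array([[np.cos(YA),-np.sin(YA)],[np.sin(YA),np.cos(YA)]])
def plate(w): return (np.atleast_2d(w)[:,:2]-P0)@RP
E
python3 - <<'E'
from h import *
p=dict(np.load("w1.npz"))
c=np.array([(220,83),(606,127),(600,208),(215,170)])/2.3+[90,220]
q=plate(toworld(p,c,52)); print(q.round(1),q.mean(0), "ang",np.degrees(np.arctan2(-(q[1]-q[0])[0],(q[1]-q[0])[1])),np.linalg.norm(q[1]-q[0]),np.linalg.norm(q[2]-q[1]))
print("stop top",plate(toworld(p,np.array([(68,208),(112,208)])/2.3+[90,220],37)))
# blue line behind fence: fence rear top edge
print("fence rear", plate(toworld(p,np.array([(430,331),(430,338)])/2.3+[90,220],12)),plate(toworld(p,np.array([(430,331)])/2.3+[90,220],37)))
print("tcp plate",plate(ctrl.state()["tcp_pos"]))
E
```

```text
[[-29.8 -68.2]
 [ -9.7  89.2]
 [ 27.7  88.5]
 [  9.2 -72.9]] [-0.65322107  9.16890373] ang -7.291360755539299 158.70384469791588 37.323819837074986
stop top [[  35.50875452 -143.4473001 ]
 [  35.59616455 -123.98963233]]
fence rear [[119.36828178  16.28881959]
 [123.43786359  16.27094607]] [[99.84952811 16.37209345]]
tcp plate [[-98.91077221  17.45732235]]
```

Prism is at plate (−1, 9) mm, turned −7.3°. The seat is at (65, −50). I'll descend on its near side at plate (−65, 0) and push towards the fence.

Request:
step_arm:
  increments:
    - [-0.3,-0.14,0.9,0,0,-0.0024,1]
    - [-0.3,-0.14,1,0,0,0,1]
    - [-0.3,-0.14,1,0,0,0,1]
    - [-0.3,-0.14,1,0,0,0,1]
    - [-0.16,-0.14,1,0,0,0,1]
    - [0,0,1,0,0,0,1]
    - [0,0,1,0,0,0,1]
    - [0,0,0.9,0,0,0,1]
    - [0,0,0.55,0,0,0,1]
    - [0,0,0,0,0,0,1]

```text
clock: 4.65
tcp_pos: [484.2, 64.9, 20.9]
tcp_rot: [[-1.0, -0.03, -0.003], [-0.03, 1.0, -0.0], [0.003, -0.0, -1.0]]
wrist_force: [-0.7, 0.3, -0.0]
gripper_width: 0.002
grasp_force: 0.0
```

Request:
step_arm:
  increments:
    - [-0.3,0,0,0,0,0,1]
    - [-0.3,0,0,0,0,0,1]
    - [-0.2,0,0,0,0,0,1]
    - [-0.2,0,0,0,0,0,1]
    - [-0.2,0,0,0,0,0,1]
    - [-0.2,0,0,0,0,0,1]
    - [-0.2,0,0,0,0,0,1]
    - [-0.2,0,0,0,0,0,1]
    - [-0.2,0,0,0,0,0,1]
    - [-0.2,0,0,0,0,0,1]

```text
clock: 5.65
tcp_pos: [540.8, 66.4, 22.4]
tcp_rot: [[-1.0, -0.03, -0.0], [-0.03, 1.0, -0.0], [0.0, -0.0, -1.0]]
wrist_force: [-3.2, -0.6, 0.8]
gripper_width: 0.005
grasp_force: 1.6
```

Request:
step_arm:
  increments:
    - [-0.15,0,0,0,0,0,1]
    - [-0.15,0,0,0,0,0,1]
    - [-0.15,0,0,0,0,0,1]
    - [-0.15,0,0,0,0,0,1]
    - [-0.15,0,0,0,0,0,1]
    - [-0.15,0,0,0,0,0,1]
    - [-0.15,0,0,0,0,0,1]
    - [-0.15,0,0,0,0,0,1]
    - [-0.12,0,0,0,0,0,1]
    - [-0.1,0,0,0,0,0,1]

```text
clock: 6.65
tcp_pos: [576.3, 67.4, 22.5]
tcp_rot: [[-1.0, -0.03, 0.0], [-0.03, 1.0, -0.0], [-0.0, -0.0, -1.0]]
wrist_force: [-2.4, 0.0, -1.1]
gripper_width: -0.005
grasp_force: 1.2
```

Request:
step_arm:
  increments:
    - [-0.08,0,0,0,0,0,1]
    - [-0.04,0,0,0,0,0,1]
    - [0,0,0,0,0,0,1]

```text
clock: 6.95
tcp_pos: [578.8, 67.6, 22.5]
tcp_rot: [[-1.0, -0.03, -0.0], [-0.03, 1.0, 0.0], [0.0, 0.0, -1.0]]
wrist_force: [-2.9, 1.6, -0.6]
gripper_width: -0.001
grasp_force: 1.6
```

Request:
step_arm:
  increments:
    - [-0.08,0,0,0,0,0,1]
    - [-0.08,0,0,0,0,0,1]
    - [-0.04,0,0,0,0,0,1]
    - [0,0,0,0,0,0,1]

```text
clock: 7.35
tcp_pos: [582.9, 67.8, 22.5]
tcp_rot: [[-1.0, -0.03, -0.002], [-0.03, 1.0, 0.0], [0.002, 0.0, -1.0]]
wrist_force: [-7.5, 1.3, 1.8]
gripper_width: 0.001
grasp_force: 3.5
```

```bash
python3 - <<'E'
from h import *
p=ctrl.capture("top"); hsv=masks(p); S,V=hsv[...,1].astype(int),hsv[...,2].astype(int)
cv2.imwrite("pics/t1.png",cv2.resize(p["frame"][160:270,180:320],None,fx=5,fy=5,interpolation=cv2.INTER_CUBIC)[:,:,::-1])
E
```

```text
(no output)
```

View pics/t1.png

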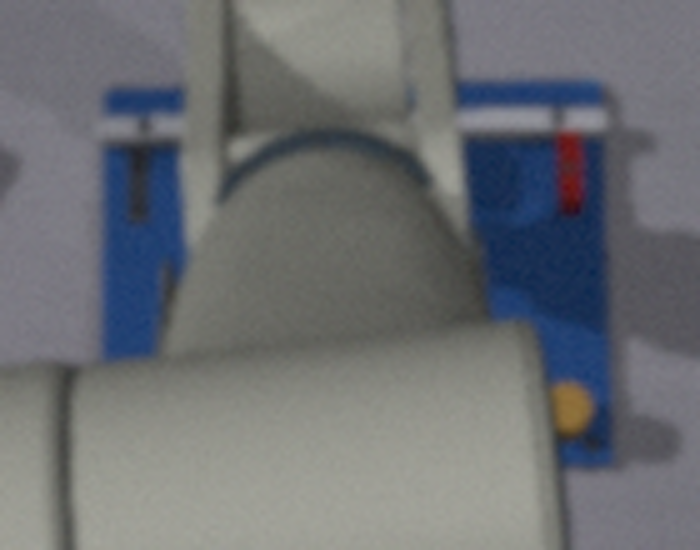

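The arm hides the prism from the top camera. The force is rising near the expected fence contact, so I'll press a little further.

Request:
step_arm:
  increments:
    - [-0.05,0,0,0,0,0,1]
    - [-0.04,0,0,0,0,0,1]
    - [0,0,0,0,0,0,1]

```text
clock: 7.7
tcp_pos: [582.8, 67.7, 22.3]
tcp_rot: [[-1.0, -0.03, -0.006], [-0.03, 1.0, -0.0], [0.006, -0.0, -1.0]]
wrist_force: [-14.6, 2.4, 9.0]
gripper_width: -0.001
grasp_force: 7.3
```

Flush contact: 14.6 N at the expected x. Next I'll back off, lift and move towards the +y end.

Request:
step_arm:
  increments:
    - [0.3,0,0,0,0,0,1]
    - [0.5,0,0,0,0,0,1]
    - [0.5,0,-0.5,0,0,0,1]
    - [0,0,-1,0,0,0,1]
    - [0,0,-1,0,0,0,1]
    - [0,0.7,-1,0,0,0,1]
    - [0,1,-0.8,0,0,0,1]
    - [0,1,0,0,0,0,1]
    - [0,1,0,0,0,0,1]
    - [0,1,0,0,0,0,1]

```text
clock: 8.7
tcp_pos: [550.5, 185.1, 130.7]
tcp_rot: [[-1.0, -0.03, 0.002], [-0.03, 1.0, 0.001], [-0.002, 0.0, -1.0]]
wrist_force: [0.2, 0.5, -0.5]
gripper_width: 0.004
grasp_force: 0.0
```

```bash
python3 m.py w2
```

```text
plate [(0.91, [546.2, 66.5, 0.4])]
stop []
prism [(0.81, [608.6, 76.2, 10.9])]
gauge []
weight []
9.0 [550.18436961 183.43796676 130.02524613] 1.684217557147187
```

View pics/w2.png

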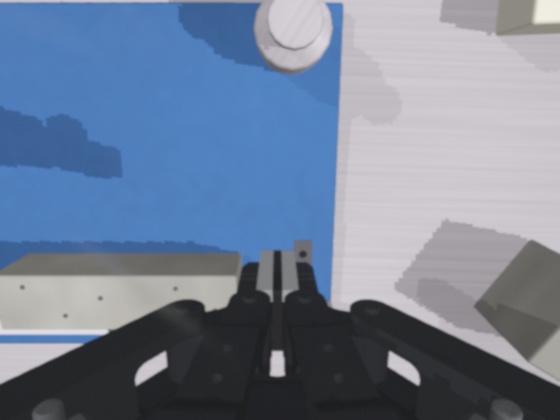

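The prism now lies parallel along the fence. The +y end of its near top edge is at about (241,276). Measuring it.

```bash
python3 - <<'E'
from h import *
p=dict(np.load("w2.npz"))
print("top near edge",plate(toworld(p,[(2,276),(120,276),(239.5,276)],52)).round(1),"base",plate(toworld(p,[(240,254)],12)).round(1),"tcp",plate(ctrl.state()["tcp_pos"]).round(1))
E
```

```text
top near edge [[ 45.3 -61.5]
 [ 45.4  15.4]
 [ 45.5  93.3]] base [[46.7 89.7]] tcp [[  3.4 116. ]]
```

Request:
step_arm:
  increments:
    - [-0.8,0.24,0,0,0,0,1]
    - [-0.8,0,0,0,0,0,1]
    - [-0.6,0,0.4,0,0,0,1]
    - [-0.26,0,0.8,0,0,0,1]
    - [0,0,1,0,0,0,1]
    - [0,0,0.9,0,0,0,1]
    - [0,0,0.7,0,0,0,1]
    - [0,0,0.5,0,0,0,1]
    - [0,0,0,0,0,0,1]

```text
clock: 9.9
tcp_pos: [610.5, 190.8, 20.8]
tcp_rot: [[-1.0, -0.029, -0.003], [-0.029, 1.0, -0.001], [0.003, -0.001, -1.0]]
wrist_force: [-1.0, 0.2, 0.7]
gripper_width: -0.0
grasp_force: 0.0
```

Request:
step_arm:
  increments:
    - [0,-0.3,0,0,0,0,1]
    - [0,-0.3,0,0,0,0,1]
    - [0,-0.2,0,0,0,0,1]
    - [0,-0.2,0,0,0,0,1]
    - [0,-0.2,0,0,0,0,1]
    - [0,-0.2,0,0,0,0,1]
    - [0,-0.2,0,0,0,0,1]
    - [0,-0.2,0,0,0,0,1]

```text
clock: 10.7
tcp_pos: [613.6, 147.5, 23.6]
tcp_rot: [[-1.0, -0.029, 0.002], [-0.029, 1.0, 0.001], [-0.002, 0.001, -1.0]]
wrist_force: [-1.3, 6.0, 4.7]
gripper_width: -0.003
grasp_force: 3.1
```

Request:
step_arm:
  increments:
    - [0,-0.16,0,0,0,0,1]
    - [0,-0.16,0,0,0,0,1]
    - [0,-0.16,0,0,0,0,1]
    - [0,-0.16,0,0,0,0,1]
    - [0,-0.16,0,0,0,0,1]
    - [0,-0.16,0,0,0,0,1]
    - [0,-0.12,0,0,0,0,1]
    - [0,-0.06,0,0,0,0,1]
    - [0,0,0,0,0,0,1]

```text
clock: 11.6
tcp_pos: [614.3, 118.6, 23.2]
tcp_rot: [[-1.0, -0.029, 0.001], [-0.029, 1.0, 0.0], [-0.001, 0.0, -1.0]]
wrist_force: [0.1, 4.8, 2.9]
gripper_width: -0.002
grasp_force: 1.7
```

Request:
step_arm:
  increments:
    - [0,-0.06,0,0,0,0,1]
    - [0,-0.04,0,0,0,0,1]
    - [0,0,0,0,0,0,1]

```text
clock: 11.9
tcp_pos: [614.2, 116.1, 22.8]
tcp_rot: [[-1.0, -0.03, 0.001], [-0.03, 1.0, 0.0], [-0.001, 0.0, -1.0]]
wrist_force: [-0.1, 3.8, 3.1]
gripper_width: 0.0
grasp_force: 2.1
```

Request:
step_arm:
  increments:
    - [0,-0.06,0,0,0,0,1]
    - [0,-0.06,0,0,0,0,1]
    - [0,0,0,0,0,0,1]

```text
clock: 12.2
tcp_pos: [614.0, 113.1, 22.7]
tcp_rot: [[-1.0, -0.03, 0.0], [-0.03, 1.0, 0.0], [-0.0, 0.0, -1.0]]
wrist_force: [0.7, 3.6, 2.7]
gripper_width: 0.002
grasp_force: 2.0
```

Request:
step_arm:
  increments:
    - [0,-0.05,0,0,0,0,1]
    - [0,-0.03,0,0,0,0,1]
    - [0,0,0,0,0,0,1]

```text
clock: 12.5
tcp_pos: [614.1, 112.8, 22.7]
tcp_rot: [[-1.0, -0.029, 0.001], [-0.029, 1.0, 0.002], [-0.001, 0.002, -1.0]]
wrist_force: [-0.1, 14.7, 3.1]
gripper_width: 0.002
grasp_force: 7.1
```

Stop contact: 14.7 N at plate y 43.5, as expected. Now I'll retreat and check, then finish with a light press towards the fence.

Request:
step_arm:
  increments:
    - [0,0.3,0,0,0,0,1]
    - [0,0.6,0,0,0,0,1]
    - [0,0.3,-0.5,0,0,0,1]
    - [0,0,-1,0,0,0,1]
    - [0,0,-1,0,0,0,1]
    - [0,0,-1,0,0,0,1]
    - [0.7,0,-0.8,0,0,0,1]
    - [1,-0.6,0,0,0,0,1]
    - [1,-1,0,0,0,0,1]
    - [0.8,-1,0,0,0,0,1]

```text
clock: 13.5
tcp_pos: [526.1, 73.3, 130.8]
tcp_rot: [[-1.0, -0.031, 0.0], [-0.031, 1.0, -0.0], [-0.0, -0.0, -1.0]]
wrist_force: [0.2, -0.4, -0.3]
gripper_width: -0.001
grasp_force: 0.0
```

Request:
step_arm:
  increments:
    - [0,-1,0,0,0,0,1]
    - [0,-0.9,0,0,0,0,1]
    - [0,-0.4,0,0,0,0,1]
    - [0,0,0,0,0,0,1]
    - [0,0,0,0,0,0,1]

```text
clock: 14.0
tcp_pos: [529.3, 16.5, 130.2]
tcp_rot: [[-1.0, -0.029, 0.0], [-0.029, 1.0, 0.0], [-0.0, 0.0, -1.0]]
wrist_force: [-0.0, -0.4, -1.1]
gripper_width: 0.004
grasp_force: 0.0
```

```bash
python3 m.py w3; python3 -c "
from h import *
print(plate(ctrl.state()['tcp_pos']))"
```

```text
plate [(0.68, [547.9, 68.6, -1.1])]
stop [(0.91, [610.9, -64.6, 14.6])]
prism []
gauge [(0.82, [455.9, -67.5, 16.7])]
weight [(0.94, [445.4, 189.6, 10.7])]
14.3 [529.18048581  16.60966711 129.9518508 ] 1.744415650476393
[[-22.66072511 -50.12168525]]
```

View pics/w3.png

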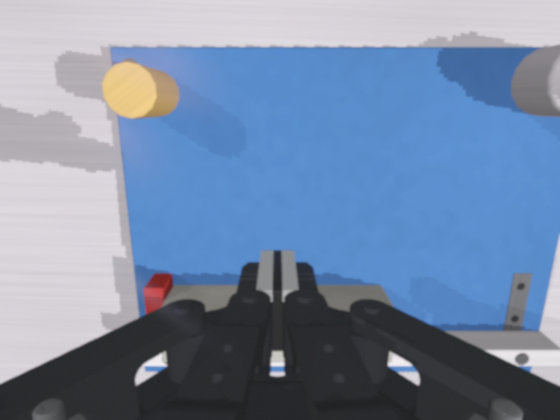

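Prism's near base edge is level at row 285, from about (170) to (383), and its left end meets the stop at (172,280). Gauge and weight are where they were. Now the light press at its middle.

Request:
step_arm:
  increments:
    - [0,0,0.6,0,0,0,1]
    - [0,0,1,0,0,0,1]
    - [-0.2,0,1,0,0,0,1]
    - [-0.2,0,1,0,0,0,1]
    - [-0.3,0,0.7,0,0,0,1]
    - [-0.4,0,0,0,0,0,1]
    - [-0.4,0,0,0,0,0,1]
    - [-0.3,0,0,0,0,0,1]
    - [-0.2,0,0,0,0,0,1]
    - [0,0,0,0,0,0,1]

```text
clock: 15.3
tcp_pos: [580.5, 17.5, 23.5]
tcp_rot: [[-1.0, -0.03, 0.002], [-0.03, 1.0, 0.0], [-0.002, -0.0, -1.0]]
wrist_force: [-0.0, 0.0, -0.4]
gripper_width: -0.0
grasp_force: 0.0
```

Request:
step_arm:
  increments:
    - [-0.06,0,0,0,0,0,1]
    - [-0.06,0,0,0,0,0,1]
    - [-0.05,0,0,0,0,0,1]
    - [0,0,0,0,0,0,1]

```text
clock: 15.7
tcp_pos: [583.5, 17.6, 22.6]
tcp_rot: [[-1.0, -0.03, 0.0], [-0.03, 1.0, -0.0], [-0.0, -0.0, -1.0]]
wrist_force: [-0.1, -1.1, 0.3]
gripper_width: 0.002
grasp_force: 0.0
```

Request:
step_arm:
  increments:
    - [-0.05,0,0,0,0,0,1]
    - [-0.04,0,0,0,0,0,1]
    - [0,0,0,0,0,0,1]

```text
clock: 16.0
tcp_pos: [584.3, 17.6, 22.2]
tcp_rot: [[-1.0, -0.03, -0.003], [-0.03, 1.0, -0.0], [0.003, 0.0, -1.0]]
wrist_force: [-4.9, -0.2, 3.7]
gripper_width: 0.002
grasp_force: 2.8
```

Request:
step_arm:
  increments:
    - [-0.03,0,0,0,0,0,1]
    - [-0.02,0,0,0,0,0,1]
    - [0,0,0,0,0,0,1]

```text
clock: 16.3
tcp_pos: [584.3, 17.6, 22.1]
tcp_rot: [[-1.0, -0.03, -0.005], [-0.03, 1.0, -0.0], [0.005, -0.0, -1.0]]
wrist_force: [-8.3, 0.2, 6.2]
gripper_width: -0.0
grasp_force: 4.7
```

Firm against the fence with no travel. Backing off and clearing out, towards +y so the top camera can see.

Request:
step_arm:
  increments:
    - [0.2,0,0,0,0,0,1]
    - [0.5,0,0,0,0,0,1]
    - [0.6,0,-0.5,0,0,0,1]
    - [0.3,0,-1,0,0,0,1]
    - [0,0,-1,0,0,0,1]
    - [0,0,-1,0,0,0,1]
    - [0.5,0,-1,0,0,0,1]
    - [1,0,-1,0,0,0,1]
    - [1,0,-1,0,0,0,1]
    - [1,0.5,-1,0,0,0,1]

```text
clock: 17.3
tcp_pos: [457.6, 25.8, 210.7]
tcp_rot: [[-1.0, -0.029, 0.0], [-0.029, 1.0, -0.0], [-0.0, -0.0, -1.0]]
wrist_force: [-0.6, 0.4, 0.1]
gripper_width: 0.004
grasp_force: 0.0
```

Request:
step_arm:
  increments:
    - [0.5,1,-0.3,0,0,0,1]
    - [0.5,1,0,0,0,0,1]
    - [0.5,1,0,0,0,0,1]
    - [0.3,1,0,0,0,0,1]
    - [0,1,0,0,0,0,1]
    - [0,1,0,0,0,0,1]
    - [0,1,0,0,0,0,1]
    - [0,1,0,0,0,0,1]
    - [0,1,0,0,0,0,1]
    - [0,1,0,0,0,0,1]

```text
clock: 18.3
tcp_pos: [406.2, 275.8, 217.4]
tcp_rot: [[-1.0, -0.03, 0.0], [-0.03, 1.0, 0.0], [-0.001, 0.0, -1.0]]
wrist_force: [0.7, 0.3, -0.5]
gripper_width: -0.003
grasp_force: 0.0
```

Request:
step_arm:
  increments:
    - [0,1,0,0,0,0,1]
    - [0,1,0,0,0,0,1]
    - [0,1,0,0,0,0,1]
    - [0,1,0,0,0,0,1]
    - [0,1,0,0,0,0,1]
    - [0,1,0,0,0,0,1]
    - [0,0,0,0,0,0,1]
    - [0,0,0,0,0,0,1]

```text
clock: 19.1
tcp_pos: [401.8, 424.7, 217.1]
tcp_rot: [[-1.0, -0.031, -0.0], [-0.031, 1.0, -0.001], [0.0, -0.001, -1.0]]
wrist_force: [-0.5, -0.2, 0.1]
gripper_width: 0.0
grasp_force: 0.0
```

```bash
python3 - <<'E'
from h import *
p=ctrl.capture("top"); cv2.imwrite("pics/t2.png",cv2.resize(p["frame"][160:270,180:320],None,fx=5,fy=5,interpolation=cv2.INTER_CUBIC)[:,:,::-1])
hsv=masks(p); H,S,V=[hsv[...,i].astype(int) for i in range(3)]
for d in ctrl.outline_of(p,"prism")[:4]:
    v,u=np.nonzero(d["mask"]); q=np.c_[u,v]; w=toworld(p,q,52); print(d["conf"],q.mean(0),rect(w),plate(w.mean(0)))
E
```

```text
0.92 [237.35201149 134.78448276] (array([800. , 110.6]), array([171. ,  46.1]), np.float32(-59.08)) [[249.22637076  35.52886963]]
0.79 [207.75       296.29594595] (array([290. , 186.7]), array([160.5,  43.4]), np.float32(-49.47)) [[-258.28524262  126.82846716]]
0.68 [265.45268542 192.50383632] (array([609.3,  18.2]), array([ 48.1, 159. ]), np.float32(0.55)) [[ 57.43959225 -50.87386144]]
```

View pics/t2.png

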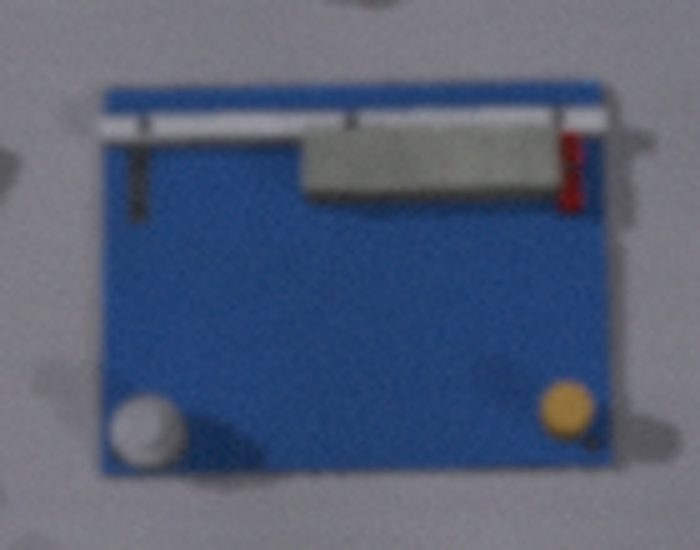

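The prism sits flush along the fence (crop rows 125–190) with its end at the red stop (555), and the weight and gauge are untouched. The robot is clear.

```bash
python3 -c "
from rig import ctrl
print(ctrl.close_job())"
```

```text
the job is handed in; nothing more can be done
None
```

I pushed the prism flush against the fence and up to the red stop, moved the robot clear and handed the job in after about 19 s on the robot clock; no verdict came back.

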